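# Tip the long check weight out of its case and lay it on the balance

### The job

Check the balance with the longer of the two steel bar weights. It lies flush in its black case: press down on its end over the open finger sink so that its other end tips up, grip it by the raised end, and set it down lying flat in the middle of the balance pan, letting go only once it touches the pan. Leave the shorter bar lying in its own case.

Things in the scene. Friction and masses are not known exactly. Their poses are not given: they have to be found in the camera images.
- long_bar: The longer plain steel bar weight, 92 long x 22 wide x 20 mm thick, about 300 g. Origin at the centre of its underside; x along its length, towards its end over the finger sink; z up through its thickness. It starts level in long_case, top flush with the case top; once tipped it stays tilted 36 degrees by itself, its -x end up, lower edge 5 to 8 mm and upper edge 21 to 24 mm above the case top.
- long_case: Fixed black case, 140 x 70 x 60 mm high, of the long bar; origin under its centre, same axes. Pocket: 1.5 mm gaps at the bar's sides and -x end; floor level to x = 2 mm, then sloping down 36 degrees. Finger sink: x = 10 to 54 mm, 52 mm wide, end wall at 54. Gently pressing the bar's top down 10 mm at x = 38 (near its end; a few N) rocks it over onto the slope.
- short_bar: The shorter steel bar weight, 60 x 22 x 20 mm, about 200 g, lying flush in an outwardly equal black case of its own in the same way (origin at the centre of its underside, x towards its finger sink). To be left alone.
- balance: White top-loading balance fixed on the bench, 230 deep x 180 mm wide, housing 48 mm high. A round aluminium pan, 150 mm in diameter, sits at its centre, its flat top 60 mm above the bench; it does not move. Origin at the centre of the underside, below the pan's centre; x points from the display (front) to the rear, z up.
Things that resemble listed ones, but are neither listed nor needed, are in the scene too. What is shaped like the long_bar but brown or pink is not meant.

How it is judged:
On the way, in this order (a step that is already met when the one before it is completed fails the run):
1. the long bar is tipped up in its case, by at least 17 degrees (angle between long_bar's own z axis and vertical above 0.3 rad and distance of long_bar from where it was at the start of the episode below 0.03 m), for 0.2 s.
2. the long bar touches the balance while still held in the fingers (contact force between long_bar and the fingers above 1 N and contact force between long_bar and balance above 0.3 N and horizontal distance between long_bar and balance below 0.075 m), for 0.1 s.
At the end, for the whole second after the job is handed in: the long bar lies at rest on the balance pan, its length level within 10 degrees and its origin within 40 mm of the pan's centre, seen from above; the short bar lies in its case, within 15 mm of its start and tilted less than 11 degrees (horizontal distance between long_bar and balance below 0.04 m and z of long_bar in the frame of balance between 0.055 and 0.085 m and angle between long_bar's own x axis and vertical between 1.396 and 1.745 rad and contact force between long_bar and balance above 1 N and linear speed of long_bar below 0.02 m/s and distance of short_bar from where it was at the start of the episode below 0.015 m and angle between short_bar's own z axis and vertical below 0.2 rad); the robot touches nothing.
It fails at once if the short bar is tipped by more than 11 degrees or moved by more than 15 mm (angle between short_bar's own z axis and vertical above 0.2 rad or distance of short_bar from where it was at the start of the episode above 0.015 m).
It also fails if it takes over 54 s, if anything falls off the work surface, if the arm or the gripper's body presses on something with over 40 N, if the wrist force passes 120 N, or if a joint passes its speed limit or range.

### The arm

A 7-joint arm with a two-finger parallel gripper is mounted at the origin on the work surface. World frame = base frame: x ahead of the robot, y to its left, z up, the work surface at z = 0. Lengths are in m, angles in rad, forces in N, time in s.
With the tool pointing down it reaches from about 0.425 to 1.025 m from the base axis. Payload 9.4 kg.
Tool frame: the origin (TCP) lies midway between the tips of the shut fingers; the grasp point (between the pads) lies arm.grip_depth behind it (arm.grip_depth is the distance from the TCP to the grasp point, in m); z points along the fingers, y is the line along which they close (so a half turn about z gives the same grasp; the last joint's range is limited). The gripper opens to 93 mm and grips with 3 to 60 N. Pads are 15 mm wide; open, the fingers measure 128 mm over their backs; the gripper's body (75 mm by 188 mm) begins 65 mm behind the grasp point.
Start: joints at [-1.345, 0.599, -0.003, 1.599, 0.002, 0.943, -0.08], TCP at [0.216, 0.692, 0.219] pointing down, gripper open.
Joint ranges: [-2.57, 2.57], [-0.35, 1.97], [-1.29, 1.29], [0.11, 2.56], [-1.05, 4.19], [0.11, 1.86], [-2.63, 2.63]. Speed limits (rad/s): [2.22, 2.22, 3.01, 3.01, 3.14, 3.14, 3.14].

### API

Orientations are given as a unit quaternion [x, y, z, w].
In Python, from plant import arm, eyes gives the robot as it stands.
- The arm moves only by the shell command python3 -m crank 'ROWS'. ROWS is a JSON object of lists of equal length, an entry for each row: "grip": the opening, from -1 (shut) to 1 (fully open), so that 0 is half open; "delta_pos": the shift along the world's x, y, z in units of 25 mm (1.0 is 25 mm), a list of three; "turn": the turn about the world's z in units of 5 degrees (1.0 is 5 degrees). A call has 1 to 10 rows; each row is the pose to reach, as a shift and turn from the pose commanded when the call began; what a row does not reach only later rows make up. A row lasts 1/12 s, in which the tool goes at most 41.7 mm and 7.16 degrees, less where a joint would pass 70% of its speed; a pose out of reach is approached as far as the arm can. A call with a gripper value outside its range is refused whole. The fingers move at their own pace and stop on an object; the grip force is fixed at half the most. Time passes only in rows, so rows that repeat a pose let the fingers close. It gives the time, the measured TCP pose, the force, the opening and the grip force at its end, in the units of the state.
- arm.observe(): the state, without advancing time (a new reading comes with each control period).
- eyes.read_camera(name): name is "side" or "top" or "wrist"; returns the picture (420x560x3 uint8, red, green, blue); there is no depth.
- eyes.camera_info(name): a dict with "fx", "fy", "cx", "cy" (pixels), "rvec" (rotation vector, rad) and "tvec" (3), from world to camera coordinates, as OpenCV has them. Camera axes: x right, y down, z forward; pixel columns grow to the right and rows downward; lengths in m; the calibration is good to about 2 mm. A picture is of the moment at which its call begins: read the wrist's pose just before it. camera_info takes no time and is no camera call; for the wrist camera it gives the pose at the moment of the call.
- arm.finish_job(): hands the job in; it is judged then, once.
The state is a dict: "clock": time; "qpos": joint angles; "qd": joint speeds; "tau": joint torques, N m; "eef_pos": TCP position; "ee_rot": TCP orientation; "force": force on the tool from outside, world axes, zero at the start; "moment": the same for the moment, N m; "grip_width": finger opening in m; "finger_force": force on a finger pad.
Only numpy, scipy, OpenCV 4.12 (cv2) and the standard library are available. Lean on these libraries where they do the work, as an engineer would, in place of code of your own. Each camera call takes 0.05 s, during which the arm holds its last target. There are 200 camera calls.

## Working session

There is one attempt and no reset: what is moved stays moved. The work goes in short steps, Python scripts to look and compute and a shell command to move; the robot and the scene stay as the last step left them, time stands still between calls to the robot, and variables do not carry over. Pictures are saved under pics/ and viewed, at most 10 in all, crops included, and the job is handed in when it is done.

```bash
mkdir -p pics; ls
python3 - <<'E'
from plant import arm, eyes
import cv2
print(arm.observe(), arm.grip_depth)
for n in("top","side"):
    print(n,eyes.camera_info(n)); cv2.imwrite(f"pics/{n}0.png",eyes.read_camera(n)[:,:,::-1])
E
```

```text
pics
{'clock': 0.0, 'qpos': array([-1.34469954,  0.60012977, -0.00254951,  1.60014613,  0.00181894,
        0.94292728, -0.07979096]), 'qd': array([ 0.00029645,  0.00189805,  0.00017765,  0.00083693, -0.00020449,
        0.00064677,  0.00014398]), 'tau': array([-5.98873285e-04, -7.65047979e+01,  1.49667788e+00, -2.52366525e+01,
       -5.24798571e-02,  1.67817122e-02,  1.46787274e-04]), 'eef_pos': array([0.2160564 , 0.69152314, 0.21775075]), 'ee_rot': array([ 1.50779168e-01,  9.88567143e-01, -8.03159487e-04, -4.22974159e-05]), 'force': array([-0.54721049,  0.48117784,  0.33504732]), 'moment': array([ 0.0290141 , -0.0088564 ,  0.03800486]), 'finger_force': 0.0, 'grip_width': 0.09297618796699728} 0.0188
top {'fx': 521.2979966676114, 'fy': 521.2979966676114, 'cx': 282.81858515617455, 'cy': 202.80983387875372, 'rvec': array([ 2.17802694, -2.20222146,  0.13813736]), 'tvec': array([-0.02916482,  0.5865668 ,  0.9475158 ])}
side {'fx': 409.1286726033921, 'fy': 409.1286726033921, 'cx': 280.8686765600704, 'cy': 206.8995399643326, 'rvec': array([ 2.14381453, -0.57733328,  0.28663207]), 'tvec': array([-0.4907069 ,  0.19598539,  0.53224597])}
```

View pics/top0.png

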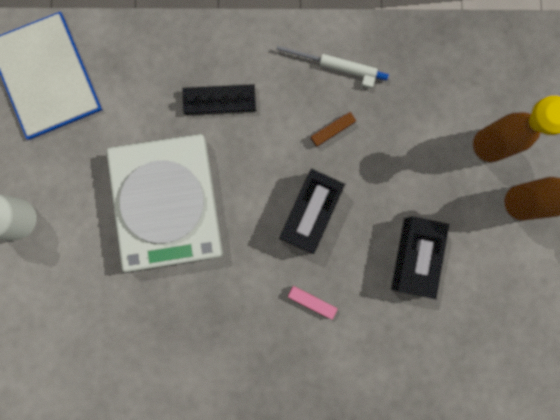

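View pics/side0.png

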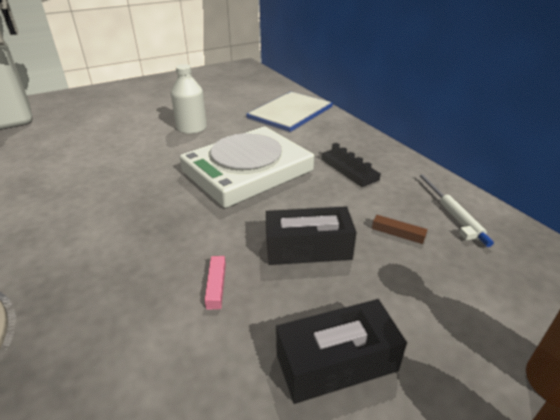

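Candidates in the top view: the steel bar at (313,210), which is longer; the steel bar at (424,257), which is shorter; the brown bar at (333,129); and the pink bar at (313,303). I choose the steel one at (313,210). Next I check it in a close crop and measure it.

```bash
cat > h.py <<'E'
import cv2, numpy as np
from plant import arm, eyes
def ray(info,uv,z):
    R=cv2.Rodrigues(np.array(info['rvec']))[0]; c=-R.T@info['tvec']
    d=R.T@np.array([(uv[0]-info['cx'])/info['fx'],(uv[1]-info['cy'])/info['fy'],1])
    return c+d*(z-c[2])/d[2]
def rect(mask,info,z,offset=(0,0)):
    cs=cv2.findContours(mask.astype(np.uint8),cv2.RETR_EXTERNAL,cv2.CHAIN_APPROX_NONE)[0]
    c=max(cs,key=cv2.contourArea)[:,0]+np.array(offset)
    p=np.array([ray(info,q,z)[:2] for q in c],np.float32)
    (cx,cy),s,a=cv2.minAreaRect(p*1000)
    b=cv2.boxPoints(((cx,cy),s,a)); e=[b[1]-b[0],b[2]-b[1]]; l=max(e,key=np.linalg.norm)
    return np.array([cx,cy]),s,np.degrees(np.arctan2(l[1],l[0]))
E
python3 - <<'E'
from h import *
im=cv2.imread("pics/top0.png"); I=eyes.camera_info("top")
g=im.astype(int); v=g.max(2); s=v-g.min(2)
for n,(x0,y0,x1,y1) in dict(long=(270,160,350,260),short=(385,205,455,305)).items():
    c=v[y0:y1,x0:x1]; 
    print(n,rect((c>150)&(s[y0:y1,x0:x1]<40),I,.06,(x0,y0)), 'case',rect(c<55,I,.06,(x0,y0)))
x0,y0,x1,y1=90,120,235,285
c=v[y0:y1,x0:x1]; print('balance',rect(c>165,I,.048,(x0,y0)))
gr=cv2.GaussianBlur(cv2.cvtColor(im,cv2.COLOR_BGR2GRAY),(5,5),0)
print(cv2.HoughCircles(gr[y0:y1,x0:x1],cv2.HOUGH_GRADIENT,1,200,param1=60,param2=15,minRadius=35,maxRadius=50))
for p in [(162,202),(170,254)]: print(ray(I,p,.06))
print(ray(I,(313,210),.06),ray(I,(325,183),.06),ray(I,(350,130),.02),ray(I,(313,303),.02))
cv2.imwrite("pics/c1.png",cv2.convertScaleAbs(cv2.resize(im[160:305,270:455],None,fx=4,fy=4,interpolation=cv2.INTER_CUBIC),alpha=1.5,beta=20))
E
```

```text
long (array([569.42999268, -87.95574951]), (18.599241256713867, 88.43228912353516), np.float32(-24.953611)) case (array([567.0065918 , -85.52970886]), (68.66200256347656, 141.76718139648438), np.float32(-25.095345))
short (array([ 482.01968384, -288.52554321]), (18.344419479370117, 56.31707000732422), np.float32(-12.515351)) case (array([ 482.77163696, -280.12771606]), (83.5673828125, 142.2010498046875), np.float32(-13.024353))
balance (array([589.73596191, 181.32119751]), (225.8155059814453, 177.50343322753906), np.float32(8.388594))
[[[70.5 84.5 44.9]]]
[0.58673872 0.18236331 0.06      ]
[0.49367831 0.16743178 0.06      ]
[ 0.56963634 -0.08899293  0.06      ] [ 0.61868239 -0.111763    0.06      ] [ 0.72593762 -0.1666073   0.02      ] [ 0.39967084 -0.08959121  0.02      ]
```

View pics/c1.png

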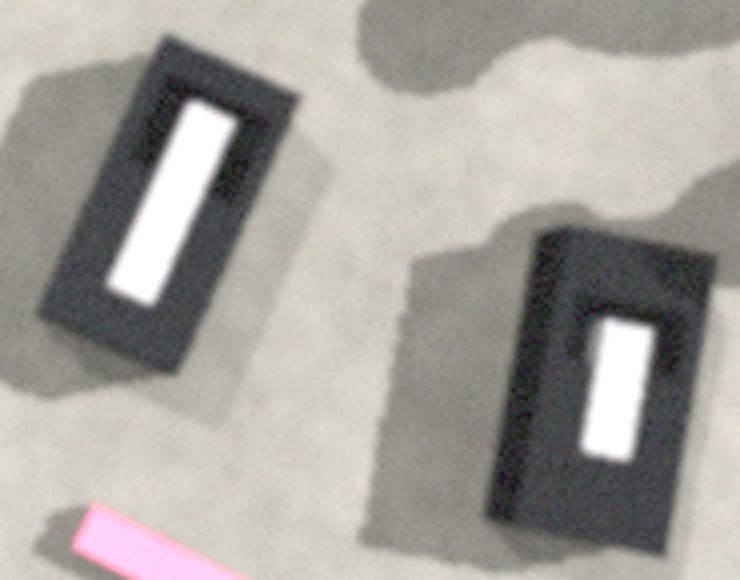

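The crop shows the longer bar, at (172,200) in the crop, with its sink at the upper right (crop 215,110). The sink direction is about -25° in the world. The shorter bar is in the right-hand case. I now move above the press point with the fingers shut.

```bash
python3 -m crank '{"grip":[-1,-1,-1,-1,-1,-1,-1,-1,-1,-1],"delta_pos":[[7.7,-15.9,0],[7.7,-15.9,0],[7.7,-15.9,0],[7.7,-15.9,0],[7.7,-15.9,0],[7.7,-15.9,0],[7.7,-15.9,0],[7.7,-15.9,0],[7.7,-15.9,0],[7.7,-15.9,0]],"turn":[-1.53,-1.53,-1.53,-1.53,-1.53,-1.53,-1.53,-1.53,-1.53,-1.53]}'
python3 -m crank '{"grip":[-1,-1,-1,-1,-1,-1,-1,-1,-1,-1],"delta_pos":[[6.5,-15.3,0],[6.5,-15.3,0],[6.5,-15.3,0],[6.5,-15.3,0],[6.5,-15.3,0],[6.5,-15.3,0],[6.5,-15.3,0],[6.5,-15.3,0],[6.5,-15.3,0],[6.5,-15.3,0]],"turn":[0,0,0,0,0,0,0,0,0,0]}'
python3 -m crank '{"grip":[-1,-1,-1,-1],"delta_pos":[[0,0,0],[0,0,0],[0,0,0],[0,0,0]],"turn":[0,0,0,0]}'
python3 - <<'E'
from h import *
o=arm.observe(); I=eyes.camera_info("wrist"); im=eyes.read_camera("wrist")[:,:,::-1]
print(o['eef_pos'],o['ee_rot'],o['clock'])
cv2.imwrite("pics/w1.png",im); np.save("w1.npy",I)
def px(p):
    return cv2.projectPoints(np.array([p]),I['rvec'],I['tvec'],np.array([[I['fx'],0,I['cx']],[0,I['fy'],I['cy']],[0,0,1]]),None)[0].ravel()
print(px([.5695,-.0885,.06]),px([.602,-.104,.06]))
E
```

```text
clock: 0.93
eef_pos: [0.3982, 0.315, 0.2185]
ee_rot: [0.216, 0.976, -0.0, -0.0]
force: [1.6, 0.5, 0.2]
grip_width: 0.031
finger_force: 0.0
clock: 1.77
eef_pos: [0.5606, -0.0678, 0.2185]
ee_rot: [0.217, 0.976, -0.0, -0.0]
force: [0.4, 0.5, -0.1]
grip_width: 0.0004
finger_force: 0.0
clock: 2.1
eef_pos: [0.5598, -0.064, 0.2184]
ee_rot: [0.216, 0.976, 0.0, -0.0]
force: [-0.5, 0.5, -0.1]
grip_width: 0.0005
finger_force: 0.0
[ 0.5598     -0.06400882  0.21841048] [ 2.15569764e-01  9.76488325e-01  2.33215448e-04 -4.17300409e-04] 2.1
[265.04472025 215.18974886] [265.09117856 247.95336451]
```

View pics/w1.png

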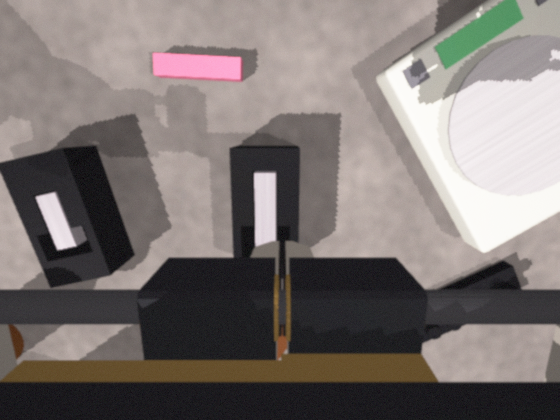

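The wrist view shows the bar upright in the image (columns 254-276, top end at row 172), centred in its case (231-299), so the yaw is right. I refine the position from this picture.

Run:
```python
from h import *
I=np.load("w1.npy",allow_pickle=True).item(); im=cv2.imread("pics/w1.png").astype(int)
v=im.max(2); m=(v[140:240,225:305]>120)
cols=np.where(m[50])[0]+225; rows=np.where(m[:,40])[0]+140
print(cols.min(),cols.max(),rows.min())
d=np.array([np.cos(np.radians(-25)),np.sin(np.radians(-25)),0])
e=ray(I,(cols.mean()+.5,rows.min()),.06); ca=ray(I,(265,147),.06)
print('bar end',e,'center',e+.046*d,'press',e+.082*d,'case end',ca,'case centre',ca+.07*d)
yax=np.array([.4226,.9063]);print('lat',(e-[.5695,-.0885,.06])[:2]@yax)
```

```text
225 275 172
bar end [ 0.52618285 -0.07553593  0.06      ] center [ 0.56787301 -0.09497637  0.06      ] press [ 0.60050009 -0.11019063  0.06      ] case end [ 0.50691675 -0.05859594  0.06      ] case centre [ 0.5703583  -0.08817922  0.06      ]
lat -0.006556493588642779
```

```bash
python3 -m crank '{"grip":[-1,-1,-1,-1,-1,-1,-1,-1,-1,-1],"delta_pos":[[1.74,-1.58,-1.0],[1.74,-1.58,-1.5],[1.74,-1.58,-3],[1.74,-1.58,-4],[1.74,-1.58,-5],[1.74,-1.58,-5.6],[1.74,-1.58,-5.9],[1.74,-1.58,-6.0],[1.74,-1.58,-6.0],[1.74,-1.58,-6.0]],"turn":[0,0,0,0,0,0,0,0,0,0]}'
python3 -m crank '{"grip":[-1,-1,-1,-1,-1,-1,-1,-1,-1,-1],"delta_pos":[[0,0,-0.1],[0,0,-0.2],[0,0,-0.3],[0,0,-0.4],[0,0,-0.45],[0,0,-0.5],[0,0,-0.55],[0,0,-0.6],[0,0,-0.6],[0,0,-0.6]],"turn":[0,0,0,0,0,0,0,0,0,0]}'
```

```text
clock: 2.98
eef_pos: [0.6044, -0.1046, 0.0696]
ee_rot: [0.216, 0.976, 0.0, 0.001]
force: [0.1, -0.3, 1.1]
grip_width: 0.0003
finger_force: 0.0
clock: 3.82
eef_pos: [0.6037, -0.105, 0.0535]
ee_rot: [0.216, 0.976, -0.0, -0.0]
force: [-0.1, -0.6, 0.7]
grip_width: 0.0008
finger_force: 0.0
```

```bash
python3 -m crank '{"grip":[-1,-1,-1,-1,-1,-1,-1,-1,-1,-1],"delta_pos":[[0,0,-0.05],[0,0,-0.1],[0,0,-0.15],[0,0,-0.2],[0,0,-0.25],[0,0,-0.3],[0,0,-0.3],[0,0,-0.3],[0,0,-0.3],[0,0,-0.3]],"turn":[0,0,0,0,0,0,0,0,0,0]}'
python3 - <<'E'
from h import *
im=eyes.read_camera("side")[180:280,240:380,::-1]
cv2.imwrite("pics/s1.png",cv2.resize(im,None,fx=4,fy=4,interpolation=cv2.INTER_CUBIC))
E
```

```text
clock: 4.65
eef_pos: [0.6038, -0.105, 0.0462]
ee_rot: [0.216, 0.976, -0.0, 0.0]
force: [-0.1, 0.2, 0.5]
grip_width: 0.0006
finger_force: 0.0
```

View pics/s1.png

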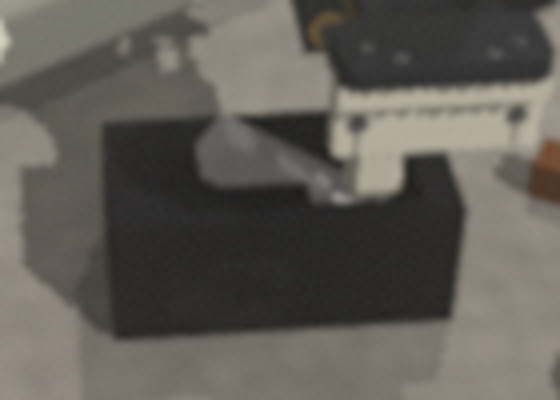

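The side crop shows the bar tipped: its raised end is at crop (230,150), and its lower end is under the fingertips at (350,195). I lift, open the fingers, and look with the wrist and top cameras.

```bash
python3 -m crank '{"grip":[-1,-1,-1,-1,1,1,1,1,1,1],"delta_pos":[[0,0,1],[0,0,2.5],[-0.5,0.25,4],[-1.1,0.5,5],[-1.1,0.5,6],[-1.1,0.5,6],[-1.1,0.5,6],[-1.1,0.5,6],[-1.1,0.5,6],[-1.1,0.5,6]],"turn":[0,0,0,0,0,0,0,0,0,0]}'
python3 - <<'E'
from h import *
o=arm.observe(); I=eyes.camera_info("wrist"); im=eyes.read_camera("wrist")[:,:,::-1]
print(o['eef_pos'],o['clock'],o['force'])
cv2.imwrite("pics/w2.png",im); np.save("w2.npy",I)
E
```

```text
clock: 5.53
eef_pos: [0.5758, -0.0925, 0.1948]
ee_rot: [0.216, 0.976, -0.0, -0.001]
force: [-0.6, 0.2, 0.2]
grip_width: 0.0359
finger_force: 0.0
[ 0.57582296 -0.09251947  0.19480835] 5.5333 [-0.5860505   0.20888357  0.17227231]
```

View pics/w2.png

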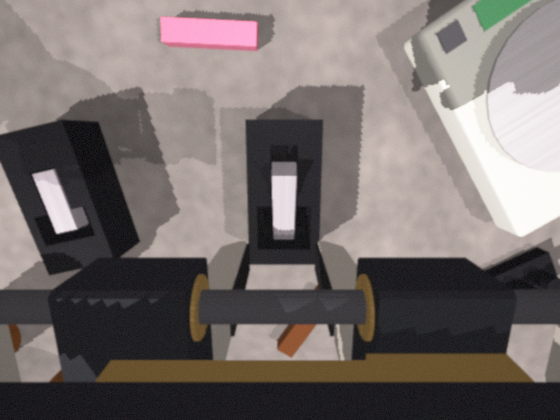

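The tipped bar is at columns 271-297, with the raised upper edge at row 162 and the pocket dark above it. I turn that into a grasp point.

Run:
```python
from h import *
I=np.load("w2.npy",allow_pickle=True).item(); im=cv2.imread("pics/w2.png").astype(int)
d=np.array([.9063,-.4226]); n=np.array([.4226,.9063])
c=np.array([.570,-.088])
g=im.sum(2)//3
print(g[140:175:2,284], g[200,262:306:2], g[232:244,284])
t=np.array([.5758,-.0925])
for uv,z in [((284,162),.0825),((284.5,120),.06),((284.5,264),.06)]:
    p=ray(I,uv,z)[:2]; print(p,'case frame',(p-c)@d,(p-c)@n,'from tcp',(p-t)@d,(p-t)@n)
```

```text
[ 48  47  45  32  33  38  31  28  33  32  37 101 119 122 126 124 126 129] [ 45  48  47  44  39 155 224 228 226 224 224 225 229 227 223 225 209  78
  41  46  45  43] [139 138 122 113 106 107 101  68  35  23  22  20]
[ 0.54002999 -0.07478949] case frame -0.032744580133015865 -0.0006926379437033445 from tcp -0.03990282013301588 0.0009346320562966474
[ 0.50829394 -0.05943253] case frame -0.06799681655723352 -0.00018628560940147417 from tcp -0.07515505655723356 0.0014409843905985177
[ 0.63385357 -0.11756965] case frame 0.07036662158445223 0.00018554651080446348 from tcp 0.0632083815844522 0.0018128165108044555
```

```bash
python3 -m crank '{"grip":[1,1,1,1,1,1,1,1,1,1],"delta_pos":[[-1,0.52,0],[-1,0.52,-0.5],[-1,0.52,-1.5],[-1,0.52,-2.5],[-1,0.52,-3.5],[-1,0.52,-4.3],[-1,0.52,-4.8],[-1,0.52,-5.1],[-1,0.52,-5.3],[-1,0.52,-5.3]],"turn":[0,0,0,0,0,0,0,0,0,0]}'
python3 -m crank '{"grip":[1,1,-1,-1,-1,-1,-1,-1,-1,-1],"delta_pos":[[0,0,0],[0,0,0],[0,0,0],[0,0,0],[0,0,0],[0,0,0],[0,0,0],[0,0,0],[0,0,0],[0,0,0]],"turn":[0,0,0,0,0,0,0,0,0,0]}'
```

```text
clock: 6.42
eef_pos: [0.5509, -0.0795, 0.0626]
ee_rot: [0.216, 0.976, -0.0, -0.001]
force: [0.3, 0.8, -0.0]
grip_width: 0.093
finger_force: 0.0
clock: 7.25
eef_pos: [0.5513, -0.0795, 0.0636]
ee_rot: [0.216, 0.976, -0.0, 0.0]
force: [0.5, 0.6, 0.1]
grip_width: 0.0445
finger_force: 0.0
```

```bash
python3 -m crank '{"grip":[-1,-1,-1,-1,-1,-1,-1,-1],"delta_pos":[[0,0,0],[0,0,0],[0,0,0],[0,0,0],[0,0,0],[0,0,0],[0,0,0],[0,0,0]],"turn":[0,0,0,0,0,0,0,0]}'
python3 -m crank '{"grip":[-1,-1,-1,-1,-1,-1,-1,-1,-1,-1],"delta_pos":[[0,0,0.2],[0,0,0.5],[0,0,0.8],[0,0,1.2],[0,0,1.6],[0,0,2.0],[0,0,2.5],[0,0,3],[0,0,3],[0,0,3]],"turn":[0,0,0,0,0,0,0,0,0,0]}'
python3 - <<'E'
from h import *
im=eyes.read_camera("side")[100:280,200:440,::-1]
cv2.imwrite("pics/s2.png",cv2.resize(im,None,fx=3,fy=3,interpolation=cv2.INTER_CUBIC))
E
```

```text
clock: 7.92
eef_pos: [0.5514, -0.0795, 0.0636]
ee_rot: [0.216, 0.976, 0.0, 0.0]
force: [0.1, -0.5, -0.0]
grip_width: 0.0217
finger_force: 30.0
clock: 8.75
eef_pos: [0.5518, -0.0795, 0.1397]
ee_rot: [0.216, 0.976, 0.0, 0.001]
force: [-0.9, -0.2, -3.7]
grip_width: 0.0218
finger_force: 30.0
```

View pics/s2.png

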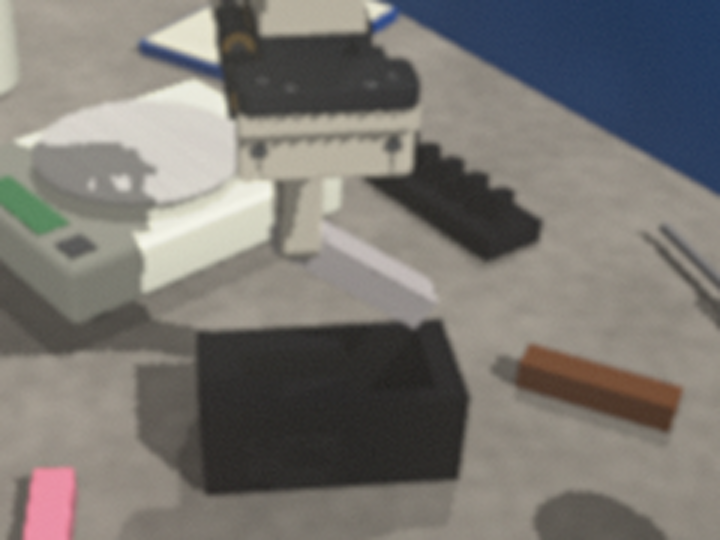

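The bar is held at its raised end, still tilted about 36°. It shows at crop (310-435, 230-320), hanging clear of the case. I carry it over the balance.

```bash
python3 -m crank '{"grip":[-1,-1,-1,-1,-1,-1,-1,-1,-1,-1],"delta_pos":[[0,0,1],[0.07,1,2],[0.14,2,2.4],[0.21,3,2.4],[0.28,4,2.4],[0.38,5.4,2.4],[0.47,6.8,2.4],[0.57,8.2,2.4],[0.66,9.5,2.4],[0.75,10.77,2.4]],"turn":[0,0,0,0,0,0,0,0,0,0]}'
python3 -m crank '{"grip":[-1,-1,-1,-1,-1,-1,-1,-1,-1,-1],"delta_pos":[[0,0,0],[0,0,-0.4],[0,0,-1],[0,0,-1.6],[0,0,-2.2],[0,0,-2.6],[0,0,-2.9],[0,0,-3],[0,0,-3],[0,0,-3]],"turn":[0,0,0,0,0,0,0,0,0,0]}'
python3 - <<'E'
from h import *
im=eyes.read_camera("side")[60:240,120:360,::-1]
cv2.imwrite("pics/s3.png",cv2.resize(im,None,fx=3,fy=3,interpolation=cv2.INTER_CUBIC))
E
```

```text
clock: 9.63
eef_pos: [0.5694, 0.1916, 0.1976]
ee_rot: [0.216, 0.976, -0.0, -0.001]
force: [1.0, -0.4, -2.5]
grip_width: 0.022
finger_force: 30.0
clock: 10.47
eef_pos: [0.5703, 0.1895, 0.1239]
ee_rot: [0.217, 0.976, 0.0, 0.0]
force: [-0.4, -0.3, -2.6]
grip_width: 0.0215
finger_force: 30.0
```

View pics/s3.png

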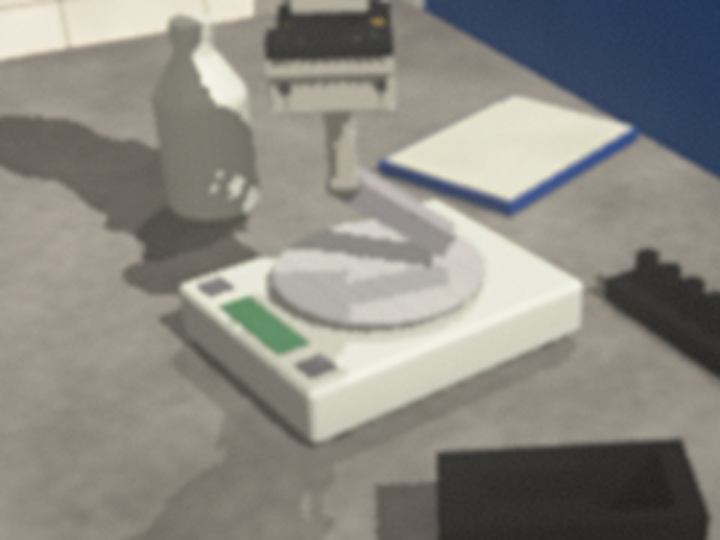

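The bar hangs above the pan at 36°, its low end at crop (440,250) and not yet touching. I lower it to contact.

```bash
python3 -m crank '{"grip":[-1,-1,-1,-1,-1,-1,-1,-1],"delta_pos":[[0,0,-0.1],[0,0,-0.2],[0,0,-0.3],[0,0,-0.4],[0,0,-0.5],[0,0,-0.55],[0,0,-0.55],[0,0,-0.55]],"turn":[0,0,0,0,0,0,0,0]}'
```

```text
clock: 11.18
eef_pos: [0.5695, 0.1903, 0.1101]
ee_rot: [0.216, 0.976, 0.0, -0.0]
force: [-3.4, 1.7, 4.5]
grip_width: 0.0216
finger_force: 30.0
```

Contact is made, about 7 N on the pan. I lay the bar down along an arc about its low edge.

```bash
python3 -m crank '{"grip":[-1,-1,-1,-1,-1,-1],"delta_pos":[[-0.13,0.06,-0.16],[-0.24,0.11,-0.32],[-0.35,0.16,-0.52],[-0.45,0.21,-0.72],[-0.45,0.21,-0.72],[-0.45,0.21,-0.72]],"turn":[0,0,0,0,0,0]}'
```

```text
clock: 11.68
eef_pos: [0.5585, 0.1951, 0.0913]
ee_rot: [0.216, 0.976, -0.0, -0.0]
force: [-0.6, 0.7, 0.2]
grip_width: 0.022
finger_force: 30.0
```

Forces are small, so the bar is pivoting. I continue the arc.

```bash
python3 -m crank '{"grip":[-1,-1,-1,-1,-1,-1,-1],"delta_pos":[[-0.08,0.04,-0.2],[-0.16,0.08,-0.4],[-0.22,0.1,-0.6],[-0.27,0.13,-0.8],[-0.3,0.14,-0.95],[-0.3,0.14,-0.95],[-0.3,0.14,-0.95]],"turn":[0,0,0,0,0,0,0]}'
python3 - <<'E'
from h import *
im=eyes.read_camera("side")[60:240,120:360,::-1]
cv2.imwrite("pics/s4.png",cv2.resize(im,None,fx=3,fy=3,interpolation=cv2.INTER_CUBIC))
E
```

```text
clock: 12.27
eef_pos: [0.5512, 0.1985, 0.0677]
ee_rot: [0.216, 0.976, -0.0, -0.0]
force: [0.0, 0.6, -1.4]
grip_width: 0.0218
finger_force: 30.0
```

View pics/s4.png

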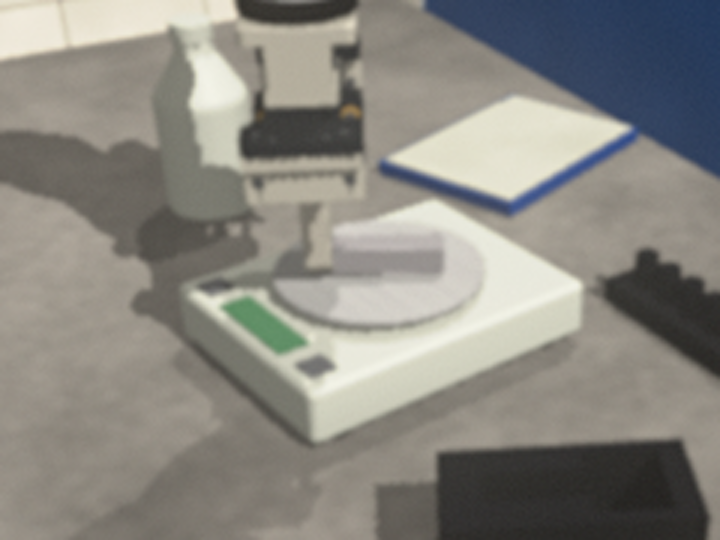

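The bar now lies almost level on the pan, at crop (335-443, 230-275), still held at its near end. I release it, retreat straight up, and check from above.

```bash
python3 -m crank '{"grip":[-1,-1,-0.4,-0.4,-0.4,0,0,0,0,0],"delta_pos":[[0,0,-0.08],[0,0,-0.08],[0,0,-0.08],[0,0,-0.08],[0,0,-0.08],[0,0,-0.08],[0,0,-0.08],[0,0,-0.08],[0,0,-0.08],[0,0,-0.08]],"turn":[0,0,0,0,0,0,0,0,0,0]}'
python3 -m crank '{"grip":[0,0,0,0,0,0,0,0,0,0],"delta_pos":[[0,0,0.5],[0,0,1.2],[0,0,2],[0,0,3],[-2,1,4],[-3,2,5],[-4,3,5],[-4,4,5],[-4,5,5],[-4,6,5]],"turn":[0,0,0,0,0,0,0,0,0,0]}'
python3 - <<'E'
from h import *
im=eyes.read_camera("top")[:,:,::-1]
cv2.imwrite("pics/t2.png",cv2.resize(im[80:310,60:460],None,fx=2,fy=2)); print(arm.observe()['clock'])
E
```

```text
clock: 13.15
eef_pos: [0.5513, 0.1985, 0.0661]
ee_rot: [0.216, 0.976, -0.0, 0.0]
force: [-0.3, 0.0, -0.3]
grip_width: 0.0462
finger_force: 0.0
clock: 13.98
eef_pos: [0.4502, 0.3504, 0.192]
ee_rot: [0.216, 0.976, 0.001, 0.0]
force: [-0.4, -0.5, -0.5]
grip_width: 0.0465
finger_force: 0.0
14.0333
```

View pics/t2.png

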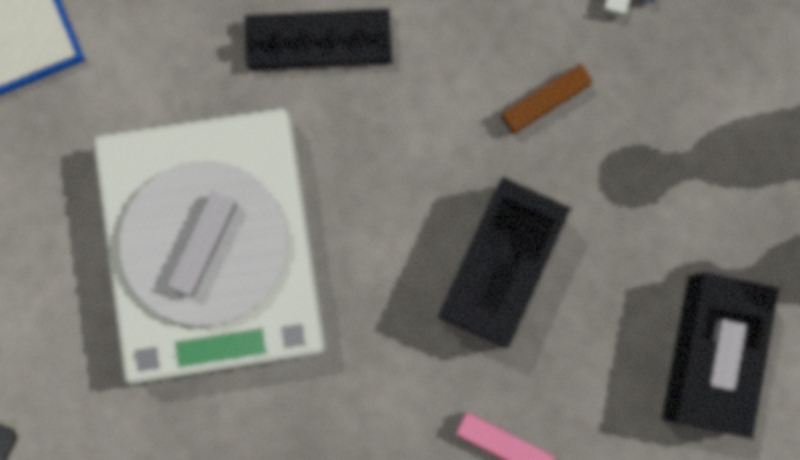

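The top view shows the bar lying flat at crop (205,244), and the pan centre is also at about (204,244). The short bar is untouched at (729,354).

```bash
python3 -c "
from plant import arm; print(arm.finish_job())"
```

```text
the job is handed in; nothing more can be done
None
```

The long bar was tipped, gripped by its raised end and laid flat in the middle of the balance pan, released only after it touched; the short bar was left in its case and the job was handed in at about 14 s, with no verdict returned.

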